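# Fetch the culture dish from behind the bottles and weigh it

## Task

Clear the brown bottle, the white bottle and the stoppered flask from the front of the large blue spill tray onto the green mat, so that all three stand there together; while they wait there, lift the clear petri dish from behind and set it flat in the middle of the balance's round pan. Then put the two bottles and the flask back in the tray, each where it stood at the start. Keep everything upright and leave the two vials in that tray where they are.

Things in the scene. Friction and masses are not known exactly. Their poses are not given: they have to be found in the camera images.
- brown_bottle_mid (a point): Brown (amber) glass bottle with black screw cap, 128 mm tall, round body 60 to 62 mm in diameter up to about 75 mm above its foot, then a shoulder and neck; 0.29 kg. The point is on its axis, 64 mm above its foot; z is up.
- white_bottle_mid (a point): White plastic bottle with a white cap, 132 mm tall, round body 63 mm in diameter up to about 80 mm above its foot; 0.42 kg. The point is on its axis, 66 mm above its foot; z is up (its foot is a little uneven: it may stand leaning by 2 degrees).
- flask_mid (a point): Clear glass volumetric flask with blue stopper, 143 mm tall: round bulb 49 mm in diameter for the lowest 44 mm, above it a straight neck that is 15 mm thick to grip; 0.075 kg. The point is on its axis, 71 mm above its foot (in the neck); z is up. A like flask at the back of the worktop, outside the tray, is not part of the job.
- dish_mid (a point): Clear lidded petri dish, a flat disc 54 mm in diameter and 14 mm high, 0.018 kg, lying in the tray behind the row of bottles; grip it across its diameter. The point is its centre, 7 mm above its underside; z is up.
- blue_vial_mid (a point): Bystander: sample vial with a blue cap, 24 mm in diameter, 72 mm tall, standing loose at the back of the tray beside the dish. The point is its centre, 36 mm above its foot.
- black_vial_mid (a point): Bystander: sample vial with a black cap, 24 mm in diameter, 72 mm tall, standing loose at the other back end of the tray. The point is its centre, 36 mm above its foot.
- tray: Large blue open spill tray, fixed, 176 mm along its x (away from the robot) and 280 mm along its y; floor 3 mm thick, rim 20 mm high and 4 mm thick. Origin: centre of its underside. The two bottles and the flask stand on its floor in a row along its y, about 37 mm to the robot's side of its middle and about 85 mm apart, in any order; the dish lies about 30 mm beyond its middle; the vials are about 45 mm beyond the middle and 105 mm to either side.
- mat: Green mat with a white border, fixed, 250 mm along its x, 110 mm along its y and 3 mm thick, lying to the left or right of the tray. Origin: centre of its underside. Room for the two bottles and the flask in one row along its x.
- pan (a point): Centre of the top of the round dark steel pan (110 mm in diameter) of a fixed white bench balance (210 mm along x, 150 mm along y, standing on the other side of the tray from the mat). The pan's top is 45 mm above the worktop; the pan lies 30 mm to the far side of the balance's middle, and all else of the balance is lower than the pan.

How it is judged:
On the way, in this order (a step that is already met when the one before it is completed fails the run):
1. the brown bottle, the white bottle and the flask all stand upright and still on the mat (their axes over the mat) (x of brown_bottle_mid in the frame of mat between -0.125 and 0.125 m and y of brown_bottle_mid in the frame of mat between -0.055 and 0.055 m and height (world z) of each of brown_bottle_mid, white_bottle_mid, flask_mid below 0.085 m and angle between each of brown_bottle_mid, white_bottle_mid, flask_mid's own z axis and vertical below 0.15 rad and linear speed of each of brown_bottle, white_bottle, flask below 0.03 m/s and x of white_bottle_mid in the frame of mat between -0.125 and 0.125 m and y of white_bottle_mid in the frame of mat between -0.055 and 0.055 m and x of flask_mid in the frame of mat between -0.125 and 0.125 m and y of flask_mid in the frame of mat between -0.055 and 0.055 m), for 0.2 s.
2. the dish lies flat on the pan, centred within 15 mm, while the bottles and the flask still stand on the mat (all of step 1 and horizontal distance between dish_mid and pan below 0.015 m and z of dish_mid in the frame of pan between 0.003 and 0.012 m and angle between dish_mid's own z axis and vertical below 0.1 rad and linear speed of dish below 0.03 m/s), for 0.2 s.
At the end, for the whole second after the job is handed in: The petri dish lies flat and still on the balance pan, its centre within 15 mm of the pan's; the brown bottle, the white bottle and the flask stand upright and still in the tray, each within 15 mm of where it stood at the start; both vials stand upright within 15 mm of where they stood (horizontal distance between dish_mid and pan below 0.015 m and z of dish_mid in the frame of pan between 0.003 and 0.012 m and angle between each of dish_mid, brown_bottle_mid, white_bottle_mid, flask_mid, blue_vial_mid, black_vial_mid's own z axis and vertical below 0.1 rad and linear speed of each of dish, brown_bottle, white_bottle, flask below 0.03 m/s and distance of each of brown_bottle_mid, white_bottle_mid, flask_mid, blue_vial_mid, black_vial_mid from where it was at the start of the episode below 0.015 m); the robot touches nothing.
It fails at once if a bottle or the flask is tipped by more than 35 degrees (angle between any of brown_bottle_mid, white_bottle_mid, flask_mid's own z axis and vertical above 0.61 rad).
It fails at once if the dish or a vial is tipped by more than 35 degrees (angle between any of dish_mid, blue_vial_mid, black_vial_mid's own z axis and vertical above 0.61 rad).
It also fails if it takes over 144 s, if anything falls off the work surface, if the arm or the gripper's body presses on something with over 40 N, if the wrist force passes 120 N, or if a joint passes its speed limit or range.

## Robot

A 6-joint arm with a two-finger parallel gripper is mounted at the origin on a cart in front of the work surface, level with it; the furniture and walls round the work are solid. World frame = base frame: x ahead of the robot, y to its left, z up, the work surface at z = 0. Lengths are in m, angles in rad, forces in N, time in s.
With the tool pointing down it reaches from about 0.25 to 0.725 m from the base axis. Payload 9.7 kg.
Tool frame: the origin (TCP) lies midway between the tips of the shut fingers; the grasp point (between the pads) lies 19 mm behind it; z points along the fingers, y is the line along which they close (so a half turn about z gives the same grasp; the last joint's range is limited). The gripper opens to 85 mm and grips with 20 to 120 N. Pads are 22 mm wide; open, the fingers measure 114 mm over their backs; the gripper's body (76 mm by 85 mm) begins 54 mm behind the grasp point. The pads swing forward as they close: fully open they stand 13 mm farther back than shut.
Start: joints at [1.103, 0.087, 0.176, 1.66, 0, 1.571], TCP at [0.248, 0.491, 0.231] pointing down, gripper open.
Joint ranges: [-3.13, 3.13], [-0.85, 1.81], [-1.15, 1.24], [-2.2, 2.28], [-1.44, 1.52], [-3.14, 3.14]. Speed limits (rad/s): [2.22, 2.22, 2.57, 3.14, 3.14, 3.14].

## Interface

Orientations are given as a rotation vector (axis times angle).
In Python, from cell import env gives the robot as it stands. The module is installed in compiled form; this text tells all that it offers.
- The arm moves only by the shell command python3 -m crank 'ROWS' [FORCE]. ROWS is JSON, a list of rows, each a list of 7 numbers: the shift along the world's x, y, z in mm, then the turn, a rotation vector about the world's x, y, z in rad, then the closure, from -1 (fully open) to 1 (shut), so that 0 is half open. A call has 1 to 12 rows; each row is the pose to reach, as a shift and turn from the pose commanded when the call began; what a row does not reach only later rows make up. A row lasts 1/12 s, in which the tool goes at most 41.7 mm and 7.16 degrees, less where a joint would pass 70% of its speed; a pose out of reach is approached as far as the arm can. A call with a gripper value outside its range is refused whole. The fingers move at their own pace and stop on an object; FORCE is the grip in N (left out, the last holds). Time passes only in rows, so rows that repeat a pose let the fingers close. It gives the time, the measured TCP pose, the force, the opening and the grip force at its end, in the units of the state.
- env.state(): the state, without advancing time (a new reading comes with each control period).
- env.camera(name): name is "scene" or "top" or "wrist"; returns the picture (400x640x3 uint8, red, green, blue); there is no depth.
- env.camera_info(name): a dict with "camera_matrix" (3x3 intrinsics, pixels), "k1" (the pictures are not rectified: a ray, as slopes to the right and down, at radius r is drawn at 1 + k1 r^2 times it, then the intrinsics apply), "R" (3x3) and "t" (3): a world point X has camera coordinates R X + t. Camera axes: x right, y down, z forward; pixel columns grow to the right and rows downward; lengths in m; the calibration is good to about 2 mm. A picture is of the moment at which its call begins: read the wrist's pose just before it. camera_info takes no time and is no camera call; for the wrist camera it gives the pose at the moment of the call.
- env.finish_job(): hands the job in; it is judged then, once.
The state is a dict: "time": time; "qpos": joint angles; "qd": joint speeds; "joint_efforts": joint torques, N m; "tcp_pos": TCP position; "ee_rot": TCP orientation; "contact_force": force on the tool from outside, world axes, zero at the start; "moment": the same for the moment, N m; "opening": finger opening in m; "gripper_force": force on a finger pad.
Only numpy, scipy, OpenCV 4.12 (cv2) and the standard library are available. Lean on these libraries where they do the work, as an engineer would, in place of code of your own. Each camera call takes 0.05 s, during which the arm holds its last target. There are 200 camera calls.

## Working session

There is one attempt and no reset: what is moved stays moved. The work goes in short steps, Python scripts to look and compute and a shell command to move; the robot and the scene stay as the last step left them, time stands still between calls to the robot, and variables do not carry over. Pictures are saved under pics/ and viewed, at most 14 in all, crops included, and the job is handed in when it is done.

```bash
mkdir -p pics; cat > h.py <<'E'
import numpy as np, cv2
from cell import env
def snap(cam,name):
    ci=env.camera_info(cam); im=env.camera(cam)
    cv2.imwrite(f'pics/{name}.png',im[:,:,::-1]); return im,ci
def ray(ci,u,v):
    K=np.array(ci["camera_matrix"]);R=np.array(ci["R"]);t=np.array(ci["t"])
    p=np.linalg.solve(K,[u,v,1.])[:2]; q=p.copy()
    for _ in range(20): q=p/(1+ci["k1"]*(q@q))
    return -R.T@t, R.T@np.array([*q,1.])
def at(ci,u,v,z):
    o,d=ray(ci,u,v); return o+d*(z-o[2])/d[2]
def proj(ci,X):
    c=np.array(ci["R"])@np.array(X)+np.array(ci["t"]); q=c[:2]/c[2]
    q=q*(1+ci["k1"]*(q@q)); return (np.array(ci["camera_matrix"])@[*q,1])[:2]
E
python3 - <<'E'
from h import *
for c in("top","scene"):
    im,ci=snap(c,c); print(c,-np.array(ci["R"]).T@np.array(ci["t"]),ci["camera_matrix"],ci["k1"])
s=env.state(); print(s)
E
```

```text
top [ 0.35908361 -0.00187285  1.02251806] [[386.17266489   0.         320.36067112]
 [  0.         386.17266489 193.41007638]
 [  0.           0.           1.        ]] -0.021210483579284713
scene [-0.2085916  -0.42198884  0.84948339] [[463.60094391   0.         314.48352039]
 [  0.         463.60094391 195.54347967]
 [  0.           0.           1.        ]] 0.04053374675476048
{'time': 0.1, 'qpos': array([ 1.10299993e+00,  8.74026835e-02,  1.75202998e-01,  1.65980590e+00,
       -7.28143285e-06,  1.57083836e+00]), 'qd': array([-6.75199329e-04, -1.30059736e-03,  1.17613803e-03,  2.65117422e-05,
        6.09123261e-05,  4.75904344e-05]), 'joint_efforts': array([-4.06958998e-04, -5.21558475e+01,  4.65654123e+01,  1.60465355e-02,
       -5.50459765e-05,  1.41775754e-06]), 'tcp_pos': array([0.24791258, 0.49072017, 0.23064996]), 'ee_rot': array([-7.28131887e-01, -3.05576646e+00,  1.85026880e-03]), 'contact_force': array([ 0.0211417 ,  0.27722915, -0.39423225]), 'moment': array([-0.00509661,  0.03222665, -0.00049341]), 'gripper_force': 0.0, 'opening': 0.08551578659241527}
```

View pics/top.png

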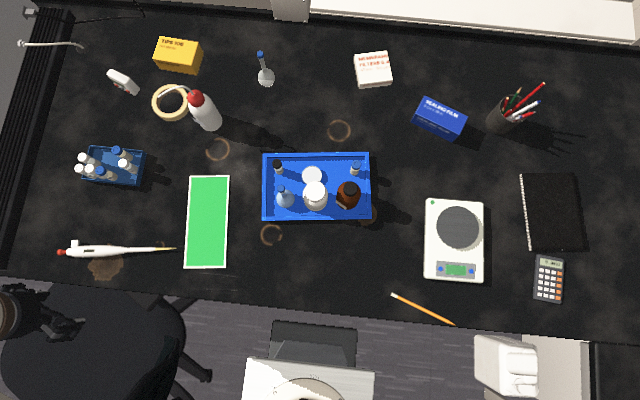

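View pics/scene.png

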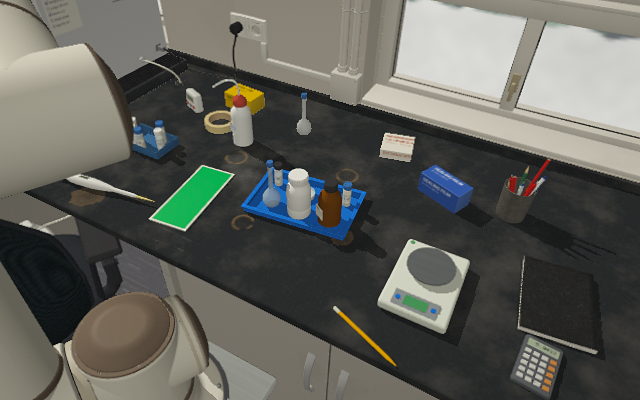

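```bash
python3 - <<'E'
from h import *
im=cv2.imread('pics/top.png')[140:235,250:385]; im=cv2.convertScaleAbs(im,alpha=1.4,beta=10)
cv2.imwrite('pics/tray6.png',cv2.resize(im,None,fx=5.9,fy=5.9,interpolation=cv2.INTER_CUBIC))
im=cv2.imread('pics/scene.png')[150:245,235:375]
cv2.imwrite('pics/sc6.png',cv2.resize(im,None,fx=5.7,fy=5.7,interpolation=cv2.INTER_CUBIC))
ci=env.camera_info("top")
g=cv2.imread('pics/top.png').astype(int)
m=((g[:,:,1]>g[:,:,0]+60)&(g[:,:,1]>g[:,:,2]+60)).astype(np.uint8);m[:,:150]=0;m[:,260:]=0
c=max(cv2.findContours(m,0,2)[0],key=cv2.contourArea)
P=np.array([at(ci,*p[0],.003)[:2] for p in c]).astype(np.float32); print('mat',cv2.minAreaRect(P))
b=((g[:,:,0]>g[:,:,2]+60)).astype(np.uint8);b[:,:240]=0;b[:,390:]=0;b[:140]=0;b[240:]=0
c=max(cv2.findContours(b,0,2)[0],key=cv2.contourArea)
P=np.array([at(ci,*p[0],.02)[:2] for p in c]).astype(np.float32); print('tray',cv2.minAreaRect(P),cv2.boundingRect(c))
# pan ellipse
print('pan guess',at(ci,459,228,.045))
for z,(u,v) in dict(): pass
E
```

```text
mat ((0.48039570450782776, 0.3145715594291687), (0.2375475913286209, 0.0981515645980835), 6.78233003616333)
tray ((0.6020894050598145, 0.03517167270183563), (0.18608200550079346, 0.2905164062976837), 6.973089694976807) (261, 152, 111, 69)
pan guess [ 0.52210853 -0.34124235  0.045     ]
```

View pics/tray6.png

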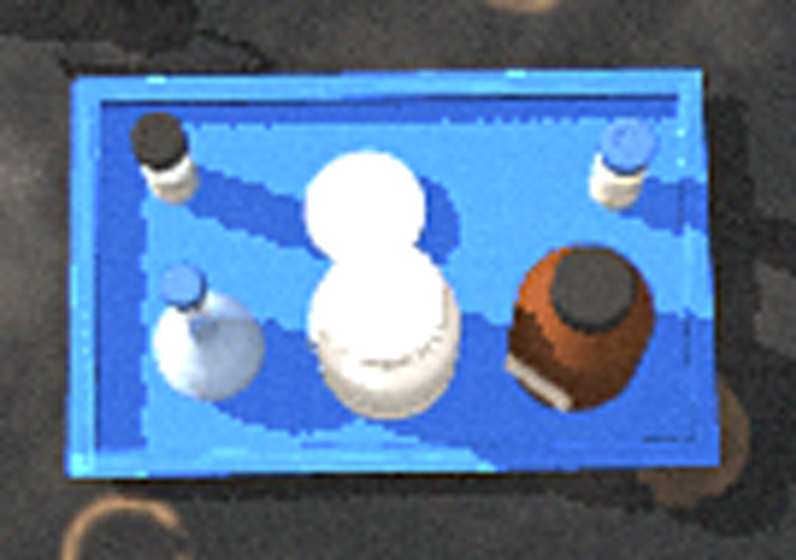

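View pics/sc6.png

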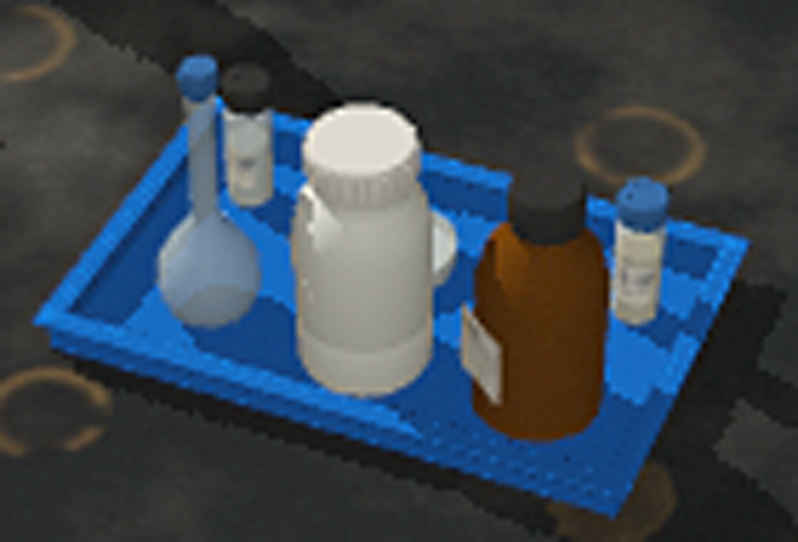

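```bash
python3 - <<'E'
from h import *
T=env.camera_info("top");S=env.camera_info("scene")
t=lambda u,v:(250.+u/5.9-.4,140+v/5.9-.4)
s=lambda u,v:(235+u/5.7-.4,150+v/5.7-.4)
for n,z,a,b in [("brown",.131,(592,289),(549,180)),("flask",.146,(184,283),(197,64)),("white",.135,None,(361,140)),("dish",.017,(365,208),None),("bluev",.075,(629,145),(643,193)),("blackv",.075,(161,139),(248,82))]:
    print(n,a and at(T,*t(*a),z).round(3),b and at(S,*s(*b),z).round(3))
print('rim corners',[at(T,*t(*p),.02).round(3)[:2] for p in [(72,77),(702,70),(720,465),(68,477)]])
# check base: project foot circle into both
for p in [(359,203)]: pass
print('scene rim',[at(S,*s(*p),.02).round(3)[:2] for p in [(220,97),(749,240),(615,515),(37,322)]])
g=cv2.imread('pics/top.png').astype(int)
m=(g.max(2)<110).astype(np.uint8);m2=np.zeros_like(m);m2[200:255,430:482]=m[200:255,430:482]
c=max(cv2.findContours(m2,0,2)[0],key=cv2.contourArea);e=cv2.fitEllipse(cv2.convexHull(c));print(e,at(T,*e[0],.045))
g=cv2.imread('pics/scene.png').astype(int)
m=(g.max(2)<130).astype(np.uint8);m2=np.zeros_like(m);m2[246:288,405:457]=m[246:288,405:457]
c=max(cv2.findContours(m2,0,2)[0],key=cv2.contourArea);e=cv2.fitEllipse(cv2.convexHull(c));print(e,at(S,*e[0],.045))
from scipy.spatial.transform import Rotation as Ro
print(Ro.from_rotvec(env.state()["ee_rot"]).as_matrix().round(3))
E
```

```text
brown [ 0.575 -0.051  0.131] [ 0.58  -0.051  0.131]
flask [0.557 0.111 0.146] [0.557 0.112 0.146]
white None [0.559 0.03  0.135]
dish [0.63  0.05  0.017] None
bluev [ 0.654 -0.064  0.075] [ 0.655 -0.064  0.075]
blackv [0.636 0.138 0.075] [0.635 0.137 0.075]
rim corners [array([0.677, 0.191]), array([ 0.711, -0.098]), array([ 0.528, -0.12 ]), array([0.492, 0.167])]
scene rim [array([0.677, 0.182]), array([ 0.71 , -0.098]), array([ 0.516, -0.122]), array([0.492, 0.163])]
((457.23052978515625, 226.76644897460938), (39.813926696777344, 42.72366714477539), 133.44537353515625) [ 0.52481167 -0.33663632  0.045     ]
((434.67071533203125, 263.8414611816406), (42.38088607788086, 55.12159729003906), 82.92675018310547) [ 0.53205128 -0.3436873   0.045     ]
[[-0.893  0.451 -0.001]
 [ 0.451  0.893 -0.001]
 [-0.    -0.001 -1.   ]]
```

```bash
python3 -m crank '[[75,-95,0,0,0,-0.25,0],[150,-190,0,0,0,-0.5,0],[230,-285,0,0,0,-0.75,0],[309,-379,0,0,0,-0.98,0],[309,-379,0,0,0,-0.98,0],[309,-379,0,0,0,-0.98,0],[309,-379,0,0,0,-0.98,0],[309,-379,0,0,0,-0.98,0],[309,-379,0,0,0,-0.98,0],[309,-379,0,0,0,-0.98,0],[309,-379,0,0,0,-0.98,0],[309,-379,0,0,0,-0.98,0]]' 30
python3 -m crank '[[0,0,0,0,0,0,0],[0,0,0,0,0,0,0],[0,0,0,0,0,0,0]]'
python3 - <<'E'
from h import *
s=env.state(); print(s["tcp_pos"],s["ee_rot"],s["qpos"],s["opening"])
im,ci=snap("wrist","w1"); print(ci)
for n,X in dict(flask=(.557,.111,.146),white=(.559,.03,.135),brown=(.577,-.051,.131)).items(): print(n,proj(ci,X))
E
```

```text
time: 1.1
tcp_pos: [0.5584, 0.1091, 0.2307]
ee_rot: [-2.082, -2.352, 0.001]
contact_force: [0.4, 0.7, -0.4]
opening: 0.0426
gripper_force: 0.0
time: 1.35
tcp_pos: [0.5567, 0.1121, 0.2309]
ee_rot: [-2.081, -2.353, 0.001]
contact_force: [0.1, 0.4, 0.5]
opening: 0.0425
gripper_force: 0.0
[0.55666643 0.11207141 0.23090389] [-2.08062692e+00 -2.35278831e+00  9.85878576e-04] [1.98543134e-01 1.31260471e-01 2.23470624e-01 1.66398573e+00
 2.53197552e-04 1.64671591e+00] 0.04245146151236345
{'camera_matrix': array([[331.42761252,   0.        , 319.33504811],
       [  0.        , 331.42761252, 202.31344737],
       [  0.        ,   0.        ,   1.        ]]), 'k1': -0.06682898654399405, 'R': array([[ 0.99246234,  0.12254266, -0.00134   ],
       [ 0.11705949, -0.94470506,  0.30631588],
       [ 0.03627086, -0.30416384, -0.95192898]]), 't': array([-5.65256461e-01,  2.53637864e-04,  3.94395112e-01])}
flask [320.63912081 209.59753931]
white [311.03638922 295.95507945]
brown [320.36598294 368.37916034]
```

View pics/w1.png

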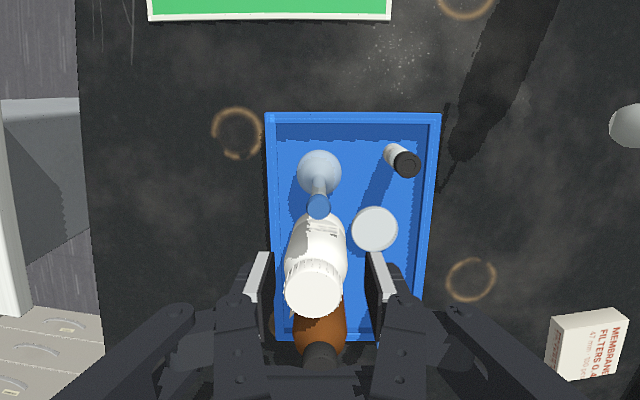

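```bash
python3 - <<'E'
from h import *
ci=env.camera_info("wrist")
print(at(ci,319,206,.146),at(ci,312,288,.135),at(ci,374,229,.017),at(ci,406,164,.075))
T=env.camera_info("top");S=env.camera_info("scene")
for X in [(.559,.030),(.559,.036)]:
    print([ (proj(T,(*X,z))-[250,140])*5.9 for z in (.135,.003)],[(proj(S,(*X,z))-[235,150])*5.7 for z in (.135,.003)])
E
python3 -m crank '[[0,0,-40,0,0,0,0],[0,0,-80,0,0,0,0],[0,0,-120,0,0,0,0],[0,0,-146,0,0,0,0],[0,0,-146,0,0,0,0],[0,0,-146,0,0,0,0.6],[0,0,-146,0,0,0,1],[0,0,-146,0,0,0,1],[0,0,-146,0,0,0,1],[0,0,-146,0,0,0,1],[0,0,-146,0,0,0,1]]' 25
```

```text
[0.55532915 0.11402104 0.146     ] [0.55885512 0.03813229 0.135     ] [0.62758984 0.0510783  0.017     ] [0.63261625 0.14084411 0.075     ]
[array([385.88085883, 302.71077216]), array([389.23910949, 366.99062577])] [array([357.75760349, 137.4332205 ]), array([358.6669481 , 359.42652937])]
[array([370.95044834, 301.18143873]), array([376.15968628, 365.64268563])] [array([345.76501451, 133.0467928 ]), array([347.52518162, 354.97582197])]
time: 2.32
tcp_pos: [0.5582, 0.1124, 0.0878]
ee_rot: [2.079, 2.352, 0.005]
contact_force: [-1.0, 0.5, 7.2]
opening: 0.0142
gripper_force: 27.3
```

```bash
python3 -m crank '[[0,0,20,0,0,0,1],[0,0,50,0,0,0,1],[0,0,70,0,0,0,1],[-20,24,70,0,0,0,1],[-45,54,70,0,0,0,1],[-70,84,70,0,0,0,1],[-95,114,70,0,0,0,1],[-120,144,70,0,0,0,1],[-140,168,70,0,0,0,1],[-155,186,70,0,0,0,1],[-161,193,70,0,0,0,1],[-161,193,70,0,0,0,1]]'
python3 -m crank '[[0,0,-25,0,0,0,1],[0,0,-45,0,0,0,1],[0,0,-60,0,0,0,1],[0,0,-66,0,0,0,1],[0,0,-70,0,0,0,1],[0,0,-70,0,0,0,1],[0,0,-70,0,0,0,1],[0,0,-70,0,0,0,1],[0,0,-70,0,0,0,1]]'
```

```text
time: 3.32
tcp_pos: [0.3952, 0.3063, 0.1561]
ee_rot: [2.078, 2.356, 0.002]
contact_force: [1.0, -0.6, -0.9]
opening: 0.0144
gripper_force: 26.5
time: 4.07
tcp_pos: [0.3972, 0.3046, 0.0872]
ee_rot: [2.082, 2.352, 0.003]
contact_force: [-2.9, -1.5, 5.3]
opening: 0.0143
gripper_force: 27.3
```

```bash
python3 -m crank '[[0,0,0,0,0,0,0.4],[0,0,0,0,0,0,0.3],[0,0,0,0,0,0,0.3],[0,0,30,0,0,0,0.3],[0,0,70,0,0,0,0.3],[0,0,105,0,0,0,0],[20,-34,105,0,0,0,-0.6],[41,-68,105,0,0,0,-0.6],[61,-102,105,0,0,0,-0.6],[82,-136,105,0,0,0,-0.6],[102,-170,105,0,0,0,-0.6],[122,-204,105,0,0,0,-0.6]]'
python3 -m crank '[[20,-34,0,0,0,0,-0.6],[36,-60,0,0,0,0,-0.6],[41,-68,0,0,0,0,-0.6],[41,-68,0,0,0,0,-0.6],[41,-68,0,0,0,0,-0.6]]'
python3 - <<'E'
from h import *
s=env.state(); print(s["tcp_pos"],s["opening"])
im,ci=snap("wrist","w2")
im,ci=snap("top","t2")
a=cv2.imread('pics/w2.png');b=cv2.resize(cv2.imread('pics/t2.png')[120:280,160:400],None,fx=2.6,fy=2.6)
cv2.imwrite('pics/c2.png',cv2.resize(np.hstack([a,np.pad(b,((0,400-b.shape[0]) if b.shape[0]<400 else (0,0),(0,0),(0,0)))[:400]]) if b.shape[0]<=400 else np.hstack([a,b[:400]]),(800,256)))
E
```

```text
time: 5.07
tcp_pos: [0.5188, 0.0988, 0.1905]
ee_rot: [2.081, 2.353, 0.001]
contact_force: [0.6, 0.5, -0.6]
opening: 0.0681
gripper_force: 0.0
time: 5.48
tcp_pos: [0.5589, 0.0327, 0.19]
ee_rot: [-2.082, -2.352, 0.001]
contact_force: [-0.1, 0.8, 1.0]
opening: 0.0684
gripper_force: 0.0
[0.55888599 0.03268568 0.19003893] 0.06838590816979655
```

View pics/w2.png

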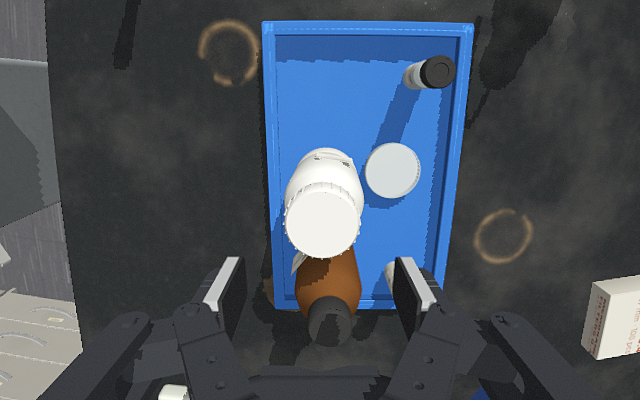

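View pics/t2.png

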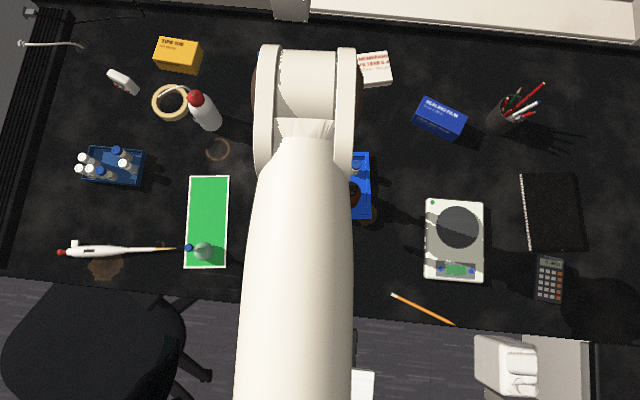

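```bash
python3 - <<'E'
from h import *
ci=env.camera_info("wrist")
print(at(ci,321,222,.135),at(ci,331,322,.131),at(ci,392,171,.017))
E
```

```text
[0.55888059 0.03454006 0.135     ] [ 0.57629856 -0.04439803  0.131     ] [0.62741297 0.05070603 0.017     ]
```

```bash
python3 -m crank '[[0,1,-35,0,0,0,-0.6],[0,1,-65,0,0,0,-0.6],[0,1,-80,0,0,0,-0.6],[0,1,-86,0,0,0,-0.6],[0,1,-86,0,0,0,-0.2],[0,1,-86,0,0,0,0.2],[0,1,-86,0,0,0,0.4],[0,1,-86,0,0,0,0.4],[0,1,-86,0,0,0,0.4],[0,1,-86,0,0,0,0.4]]' 45
```

```text
time: 6.42
tcp_pos: [0.5601, 0.0341, 0.1062]
ee_rot: [2.079, 2.352, 0.004]
contact_force: [1.2, 1.1, 5.7]
opening: 0.0415
gripper_force: 44.7
```

```bash
python3 -m crank '[[0,0,5,0,0,0,0.6],[0,0,20,0,0,0,0.6],[0,0,45,0,0,0,0.6],[0,0,60,0,0,0,0.6],[0,0,60,0,0,0,0.6],[0,0,60,0,0,0,0.6]]'
python3 -m crank '[[-4,14,0,0,0,0,0.6],[-11,40,0,0,0,0,0.6],[-20,70,0,0,0,0,0.6],[-29,100,0,0,0,0,0.6],[-37,130,0,0,0,0,0.6],[-45,160,0,0,0,0,0.6],[-53,190,0,0,0,0,0.6],[-62,220,0,0,0,0,0.6],[-70,250,0,0,0,0,0.6],[-76,271,0,0,0,0,0.6],[-79,281,0,0,0,0,0.6],[-79,281,0,0,0,0,0.6]]'
python3 - <<'E'
from h import *
snap("wrist","w3"); snap("top","t3")
E
```

```text
time: 6.92
tcp_pos: [0.5591, 0.0338, 0.1643]
ee_rot: [2.081, 2.353, 0.0]
contact_force: [0.8, 0.0, -4.0]
opening: 0.0416
gripper_force: 42.2
time: 7.92
tcp_pos: [0.4787, 0.3164, 0.1623]
ee_rot: [-2.077, -2.356, 0.004]
contact_force: [0.0, -0.6, -5.3]
opening: 0.0416
gripper_force: 41.9
```

View pics/w3.png

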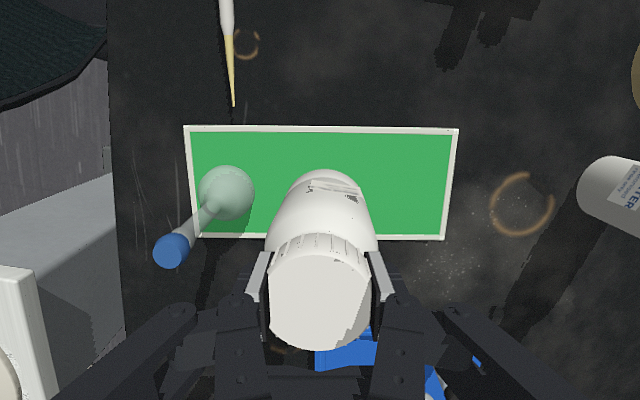

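```bash
python3 -m crank '[[0,0,-25,0,0,0,0.6],[0,0,-45,0,0,0,0.6],[0,0,-55,0,0,0,0.6],[0,0,-60,0,0,0,0.6],[0,0,-60,0,0,0,0.6],[0,0,-60,0,0,0,0.6],[0,0,-60,0,0,0,0],[0,0,-60,0,0,0,-0.3],[0,0,-60,0,0,0,-0.3],[0,0,-40,0,0,0,-0.3],[0,0,0,0,0,0,-0.3],[0,0,26,0,0,0,-0.3]]'
python3 -m crank '[[10,-36,0,0,0,0,-0.5],[20,-73,0,0,0,0,-0.5],[30,-110,0,0,0,0,-0.5],[40,-148,0,0,0,0,-0.5],[50,-186,0,0,0,0,-0.5],[60,-224,0,0,0,0,-0.5],[70,-262,0,0,0,0,-0.5],[80,-300,0,0,0,0,-0.5],[90,-336,0,0,0,0,-0.5],[97,-363,0,0,0,0,-0.5],[97,-363,0,0,0,0,-0.5],[97,-363,0,0,0,0,-0.5]]'
python3 - <<'E'
from h import *
print(env.state()["tcp_pos"])
snap("wrist","w4"); snap("top","t4")
E
```

```text
time: 9.02
tcp_pos: [0.4802, 0.3142, 0.1927]
ee_rot: [2.081, 2.353, 0.001]
contact_force: [0.6, -0.0, 0.5]
opening: 0.0557
gripper_force: 0.0
time: 10.02
tcp_pos: [0.577, -0.0501, 0.1901]
ee_rot: [-2.085, -2.35, 0.0]
contact_force: [0.6, 1.0, -0.9]
opening: 0.0639
gripper_force: 0.0
[ 0.57699155 -0.05011124  0.19006678]
```

View pics/w4.png

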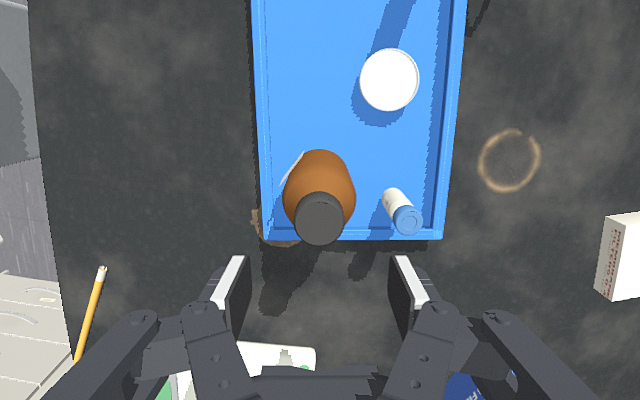

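```bash
python3 -m crank '[[0,0,-35,0,0,0,-0.5],[0,0,-65,0,0,0,-0.5],[0,0,-84,0,0,0,-0.5],[0,0,-90,0,0,0,-0.5],[0,0,-90,0,0,0,-0.1],[0,0,-90,0,0,0,0.3],[0,0,-90,0,0,0,0.6],[0,0,-90,0,0,0,0.7],[0,0,-90,0,0,0,0.7],[0,0,-90,0,0,0,0.7]]' 40
python3 -m crank '[[0,0,5,0,0,0,0.7],[0,0,20,0,0,0,0.7],[0,0,45,0,0,0,0.7],[0,0,60,0,0,0,0.7],[0,0,60,0,0,0,0.7],[0,0,60,0,0,0,0.7]]'
```

```text
time: 10.95
tcp_pos: [0.5777, -0.0482, 0.1024]
ee_rot: [2.079, 2.352, 0.002]
contact_force: [-2.6, -0.2, 7.3]
opening: 0.0337
gripper_force: 35.6
time: 11.45
tcp_pos: [0.5779, -0.0481, 0.1618]
ee_rot: [2.079, 2.352, 0.003]
contact_force: [-0.4, -0.2, 0.2]
opening: 0.0127
gripper_force: 0.0
```

```bash
python3 - <<'E'
from h import *
print(env.state()["tcp_pos"])
snap("wrist","w5"); snap("top","t5");snap("scene","s5")
a=cv2.imread('pics/w5.png');b=cv2.imread('pics/s5.png')[120:260,200:400]
cv2.imwrite('pics/c5.png',np.vstack([cv2.resize(a[80:300],(600,206)),cv2.resize(b,(560,392))[:,:600] if 0 else cv2.copyMakeBorder(cv2.resize(b,(560,392)),0,0,0,40,0)]))
E
```

```text
[ 0.57786009 -0.04814872  0.16178585]
```

View pics/c5.png

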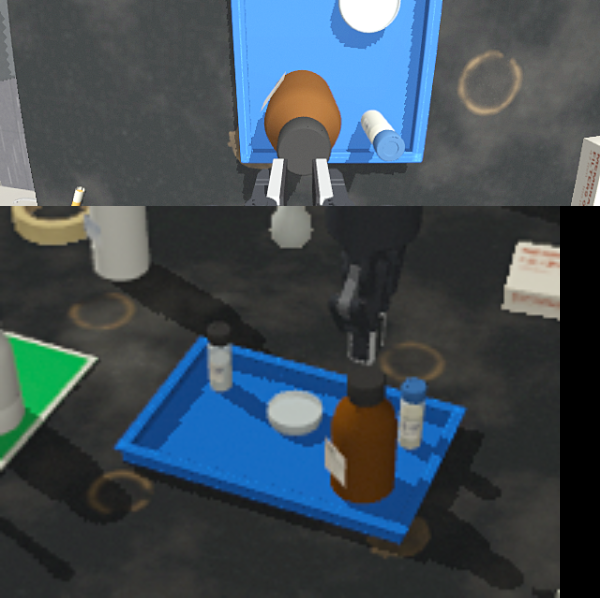

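```bash
python3 - <<'E'
from h import *
ci=env.camera_info("wrist"); print(proj(ci,(.577,-.047,.131)))
E
python3 -m crank '[[0,0,15,0,0,0,-0.3],[0,0,15,0,0,0,-0.5],[0,0,15,0,0,0,-0.5],[0,0,-15,0,0,0,-0.5],[0,0,-40,0,0,0,-0.5],[0,0,-48,0,0,0,-0.5],[0,0,-48,0,0,0,-0.1],[0,0,-48,0,0,0,0.3],[0,0,-48,0,0,0,0.6],[0,0,-48,0,0,0,0.7],[0,0,-48,0,0,0,0.7],[0,0,-48,0,0,0,0.7]]' 60
python3 -m crank '[[0,0,3,0,0,0,0.7],[0,0,8,0,0,0,0.7],[0,0,8,0,0,0,0.7],[0,0,8,0,0,0,0.7],[0,0,8,0,0,0,0.7]]'
```

```text
[321.2446937  238.71445534]
time: 12.6
tcp_pos: [0.5809, -0.0484, 0.1188]
ee_rot: [2.074, 2.346, 0.012]
contact_force: [3.7, 1.0, 23.4]
opening: 0.0124
gripper_force: 12.1
time: 13.02
tcp_pos: [0.5769, -0.0481, 0.1201]
ee_rot: [-2.08, -2.354, 0.0]
contact_force: [0.4, 0.4, 0.0]
opening: 0.0126
gripper_force: 0.0
```

```bash
python3 - <<'E'
from h import *
S=env.camera_info("scene")
for z in (.162,.131,.003): print(z,(proj(S,(.5779,-.0481,z))-[200,120])*2.8+[0,206])
s=env.state();print(s["tcp_pos"],s["contact_force"])
snap("scene","s6");snap("wrist","w6")
a=cv2.imread('pics/s6.png');S=a[155:255,270:370]
b=cv2.imread('pics/s5.png')[155:255,270:370]
cv2.imwrite('pics/c6.png',np.hstack([cv2.resize(b,(400,400),interpolation=2),cv2.resize(S,(400,400),interpolation=2)]))
E
```

```text
0.162 [363.91143836 349.71327152]
0.131 [362.38456363 377.72391324]
0.003 [356.64066334 483.34390681]
[ 0.57688418 -0.04808658  0.12007745] [0.43607798 0.41770294 0.03048695]
```

View pics/c6.png

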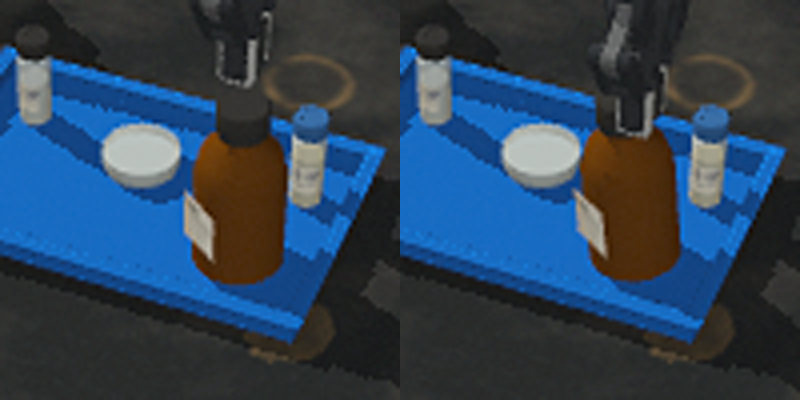

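```bash
python3 -m crank '[[0,0,8,0,0,0,0.7],[0,0,16,0,0,0,0.7],[0,0,28,0,0,0,0.7],[0,0,50,0,0,0,0.7],[0,0,70,0,0,0,0.3],[0,0,70,0,0,0,-0.3],[0,0,70,0,0,0,-0.5],[0,0,70,0,0,0,-0.5]]'
python3 - <<'E'
from h import *
print(env.state()["tcp_pos"])
im,ci=snap("scene","s7");im,ci=snap("wrist","w7")
for z in (.131,.08,.003): print(proj(ci,(.577,-.047,z))-[220,100])
a=cv2.imread('pics/s7.png')[155:255,270:370]
b=cv2.imread('pics/w7.png')[100:300,220:420]
cv2.imwrite('pics/c7.png',np.hstack([cv2.resize(b,(400,400),interpolation=2),cv2.resize(a,(400,400),interpolation=2)]))
E
```

```text
time: 13.78
tcp_pos: [0.5771, -0.0481, 0.1906]
ee_rot: [2.081, 2.354, 0.0]
contact_force: [0.4, -0.3, -1.0]
opening: 0.0607
gripper_force: 0.0
[ 0.57708183 -0.04808999  0.19055606]
[100.83791247 119.49949733]
[100.62253949  96.81404827]
[100.41376553  74.90762464]
```

View pics/c7.png

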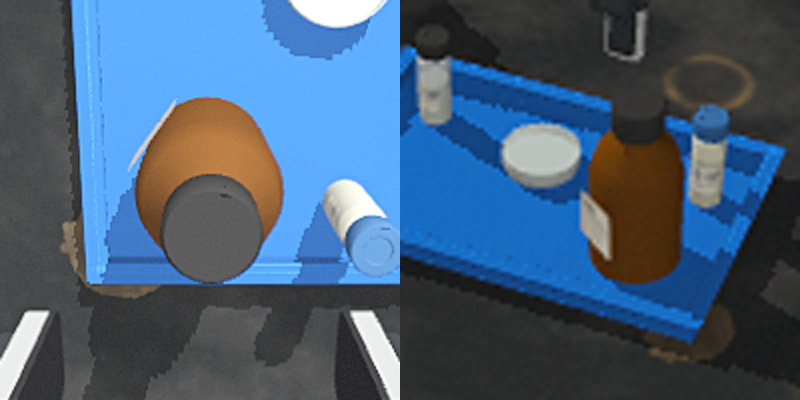

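```bash
python3 - <<'E'
from h import *
ci=env.camera_info("wrist")
a=at(ci,319,219,.131);b=at(ci,326,212,.131);print(a,b)
for k in('w4','w7'):
    g=cv2.imread(f'pics/{k}.png').astype(int)[150:260,270:370]
    m=((g.max(2)-g.min(2)<18)&(g.max(2)<100)&(g.max(2)>50)).astype(np.uint8)
    n,l,st,c=cv2.connectedComponentsWithStats(cv2.morphologyEx(m,2,np.ones((3,3),np.uint8)))
    for i in range(1,n):
        if st[i,4]>500: print(k,st[i],c[i]+[270,150])
E
```

```text
[ 0.57558641 -0.04667131  0.131     ] [ 0.57949004 -0.04130791  0.131     ]
w4 [   0   42  100   68 3678] [320.19738989 233.30016313]
w7 [  30   38   51   53 2068] [324.92746615 214.35203095]
w7 [   0   93  100   17 1544] [322.64766839 251.5861399 ]
```

```bash
python3 -m crank '[[2,5,0,0,0,0,-0.8],[2,5,-30,0,0,0,-0.8],[2,5,-60,0,0,0,-0.8],[2,5,-90,0,0,0,-0.8],[2,5,-110,0,0,0,-0.8],[2,5,-120,0,0,0,-0.8],[2,5,-127,0,0,0,-0.8],[2,5,-127,0,0,0,-0.8]]' 60
python3 -m crank '[[0,0,0,0,0,0,-0.5],[0,0,0,0,0,0,-0.3],[0,0,0,0,0,0,-0.1],[0,0,0,0,0,0,-0.1],[0,0,0,0,0,0,-0.1],[0,0,0,0,0,0,-0.1]]'
```

```text
time: 14.55
tcp_pos: [0.5785, -0.0429, 0.0623]
ee_rot: [-2.08, -2.353, 0.002]
contact_force: [-0.7, -0.6, 0.8]
opening: 0.0766
gripper_force: 0.0
time: 15.05
tcp_pos: [0.58, -0.0432, 0.0654]
ee_rot: [2.079, 2.352, 0.003]
contact_force: [-1.3, 0.4, 6.4]
opening: 0.0555
gripper_force: 63.9
```

```bash
python3 -m crank '[[0,0,0,0,0,0,-0.5],[0,0,0,0,0,0,-0.7],[0,0,0,0,0,0,-0.7],[0,0,-3,0,0,0,-0.7],[0,0,-5,0,0,0,-0.7],[0,0,-6,0,0,0,-0.7],[0,0,-6,0,0,0,-0.7]]' 60
python3 -m crank '[[0,0,0,0,0,0,-0.4],[0,0,0,0,0,0,-0.1],[0,0,0,0,0,0,-0.1],[0,0,0,0,0,0,-0.1],[0,0,0,0,0,0,-0.1]]'
```

```text
time: 15.63
tcp_pos: [0.5787, -0.0431, 0.0567]
ee_rot: [-2.08, -2.353, 0.001]
contact_force: [-0.4, 1.0, -0.2]
opening: 0.0724
gripper_force: 0.0
time: 16.05
tcp_pos: [0.5795, -0.0431, 0.0578]
ee_rot: [2.08, 2.353, 0.001]
contact_force: [2.0, 0.4, 3.7]
opening: 0.0563
gripper_force: 64.5
```

```bash
python3 -m crank '[[0,0,2,0,0,0,-0.1],[0,0,5,0,0,0,-0.1],[0,0,8,0,0,0,-0.1],[0,0,8,0,0,0,-0.1],[0,0,8,0,0,0,-0.1],[0,0,8,0,0,0,-0.1]]'
```

```text
time: 16.55
tcp_pos: [0.5788, -0.0431, 0.0651]
ee_rot: [-2.081, -2.353, 0.0]
contact_force: [0.0, -0.2, -2.4]
opening: 0.0562
gripper_force: 64.0
```

```bash
python3 -m crank '[[0,0,8,0,0,0,-0.1],[0,0,18,0,0,0,-0.1],[0,0,28,0,0,0,-0.1],[0,0,38,0,0,0,-0.1],[0,0,48,0,0,0,-0.1],[0,0,52,0,0,0,-0.1],[0,0,52,0,0,0,-0.1],[0,0,52,0,0,0,-0.1]]'
python3 - <<'E'
from h import *
snap("wrist","w8")
s=snap("scene","s8")
a=cv2.imread('pics/s8.png')[130:250,250:390];b=cv2.imread('pics/w8.png')[50:290,180:460]
cv2.imwrite('pics/c8.png',np.hstack([cv2.resize(a,(400,343)),cv2.resize(b,(400,343))]))
E
```

```text
time: 17.22
tcp_pos: [0.5791, -0.0431, 0.1175]
ee_rot: [2.08, 2.354, 0.0]
contact_force: [0.4, 0.1, -2.9]
opening: 0.0561
gripper_force: 64.4
```

View pics/c8.png

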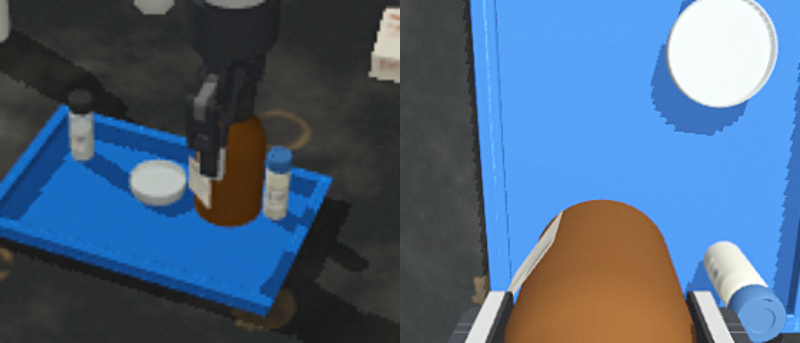

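```bash
python3 -m crank '[[0,12,0,0,0,0,-0.1],[0,40,0,0,0,0,-0.1],[0,72,0,0,0,0,-0.1],[0,106,0,0,0,0,-0.1],[0,140,0,0,0,0,-0.1],[0,174,0,0,0,0,-0.1],[0,208,0,0,0,0,-0.1],[0,242,0,0,0,0,-0.1],[-2,276,0,0,0,0,-0.1],[-3,310,0,0,0,0,-0.1],[-3,340,0,0,0,0,-0.1],[-3,360,0,0,0,0,-0.1]]'
python3 -m crank '[[0,9,0,0,0,0,-0.1],[0,9,0,0,0,0,-0.1],[0,9,-20,0,0,0,-0.1],[0,9,-40,0,0,0,-0.1],[0,9,-52,0,0,0,-0.1],[0,9,-58,0,0,0,-0.1],[0,9,-60,0,0,0,-0.1],[0,9,-60,0,0,0,-0.1],[0,9,-60,0,0,0,-0.1]]'
```

```text
time: 18.32
tcp_pos: [0.5748, 0.3204, 0.1164]
ee_rot: [-2.078, -2.355, 0.001]
contact_force: [-0.1, 0.3, -2.4]
opening: 0.0566
gripper_force: 64.4
time: 19.07
tcp_pos: [0.5763, 0.3254, 0.0579]
ee_rot: [2.081, 2.353, 0.001]
contact_force: [0.1, -0.3, -2.9]
opening: 0.056
gripper_force: 64.4
```

```bash
python3 -m crank '[[0,0,-1,0,0,0,-0.1],[0,0,-2,0,0,0,-0.1],[0,0,-2,0,0,0,-0.1],[0,0,-2,0,0,0,-0.1]]'
```

```text
time: 19.4
tcp_pos: [0.5764, 0.3258, 0.0578]
ee_rot: [2.081, 2.353, 0.003]
contact_force: [-4.8, -2.9, 11.8]
opening: 0.0562
gripper_force: 65.5
```

Touching now. Release (slightly opened), rise, move to the dish, turning the closing axis along the tray's y.

```bash
python3 -m crank '[[0,0,2,0,0,0,-0.1],[0,0,2,0,0,0,-0.3],[0,0,2,0,0,0,-0.6],[0,0,2,0,0,0,-0.6],[0,0,2,0,0,0,-0.6],[0,0,20,0,0,0,-0.6],[0,0,50,0,0,0,-0.6],[0,0,85,0,0,0,-0.6],[0,0,115,0,0,0,-0.6],[0,0,145,0,0,0,-0.6],[0,0,145,0,0,0,-0.6]]'
python3 -m crank '[[8,-40,0,0,0,0.12,-0.6],[15,-80,0,0,0,0.24,-0.6],[22,-120,0,0,0,0.36,-0.6],[30,-160,0,0,0,0.48,-0.6],[37,-200,0,0,0,0.6,-0.6],[44,-240,0,0,0,0.72,-0.6],[52,-275,0,0,0,0.84,-0.6],[52,-275,0,0,0,0.96,-0.6],[52,-275,0,0,0,1.08,-0.6],[52,-275,0,0,0,1.2,-0.6],[52,-275,0,0,0,1.32,-0.6],[52,-275,0,0,0,1.44,-0.6]]'
python3 -m crank '[[0,0,0,0,0,0.13,-0.6],[0,0,-40,0,0,0.13,-0.6],[0,0,-80,0,0,0.13,-0.6],[0,0,-80,0,0,0.13,-0.6],[0,0,-80,0,0,0.13,-0.6],[0,0,-80,0,0,0.13,-0.6]]'
python3 - <<'E'
from h import *
from scipy.spatial.transform import Rotation as Ro
s=env.state(); print(s["tcp_pos"],s["qpos"],Ro.from_rotvec(s["ee_rot"]).as_matrix().round(3)[:,1])
im,ci=snap("wrist","w9"); print([proj(ci,X).round() for X in [(.628,.051,.017),(.654,-.064,.075),(.634,.139,.075)]])
a=cv2.imread('pics/w9.png');snap("top","t9")
b=cv2.resize(cv2.imread('pics/t9.png')[150:290,160:260],(286,400))
cv2.imwrite('pics/c9.png',cv2.resize(np.hstack([a,b]),(800,346)))
E
```

```text
time: 20.32
tcp_pos: [0.5774, 0.3267, 0.2074]
ee_rot: [2.079, 2.352, 0.013]
contact_force: [1.1, 0.0, 1.1]
opening: 0.0686
gripper_force: 0.0
time: 21.32
tcp_pos: [0.6281, 0.0507, 0.2001]
ee_rot: [0.003, 3.142, -0.0]
contact_force: [0.9, 0.1, -0.0]
opening: 0.0682
gripper_force: 0.0
time: 21.82
tcp_pos: [0.6288, 0.051, 0.1226]
ee_rot: [-0.192, 3.134, 0.0]
contact_force: [0.2, 0.3, 0.3]
opening: 0.0681
gripper_force: 0.0
[0.62875328 0.05097259 0.12263626] [ 8.08950660e-02  2.64989900e-01  1.69554224e-01  1.47323422e+00
 -5.89909971e-06 -4.12243297e-02] [-0.122  0.993 -0.   ]
[array([320., 200.]), array([139., 244.]), array([454., 252.])]
```

View pics/c9.png

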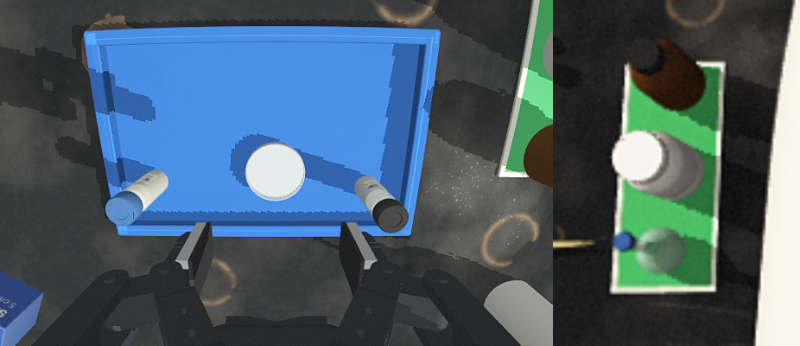

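```bash
python3 -m crank '[[0,0,-35,0,0,0,-0.6],[0,0,-70,0,0,0,-0.6],[0,0,-95,0,0,0,-0.6],[0,0,-108,0,0,0,-0.6],[0,0,-115,0,0,0,-0.6],[0,0,-119,0,0,0,-0.6],[0,0,-119,0,0,0,-0.6]]' 22
python3 -m crank '[[0,0,0,0,0,0,-0.4],[0,0,0,0,0,0,-0.2],[0,0,0,0,0,0,-0.1],[0,0,0,0,0,0,-0.1],[0,0,0,0,0,0,-0.1]]'
python3 -m crank '[[0,0,5,0,0,0,-0.1],[0,0,20,0,0,0,-0.1],[0,0,40,0,0,0,-0.1],[0,0,60,0,0,0,-0.1],[0,0,60,0,0,0,-0.1]]'
```

```text
time: 22.5
tcp_pos: [0.6289, 0.051, 0.0026]
ee_rot: [-0.192, 3.134, 0.0]
contact_force: [0.2, -0.6, 0.1]
opening: 0.0687
gripper_force: 0.0
time: 22.92
tcp_pos: [0.6291, 0.0509, 0.0033]
ee_rot: [-0.192, 3.133, -0.0]
contact_force: [-0.9, -0.2, 6.1]
opening: 0.0505
gripper_force: 22.8
time: 23.33
tcp_pos: [0.63, 0.0511, 0.0665]
ee_rot: [-0.191, 3.129, 0.0]
contact_force: [1.2, 0.8, 0.0]
opening: 0.0499
gripper_force: 23.1
```

```bash
python3 -m crank '[[0,0,20,0,0,0,-0.1],[0,0,60,0,0,0,-0.1],[-10,-40,70,0,0,0,-0.1],[-18,-75,70,0,0,0,-0.1],[-27,-110,70,0,0,0,-0.1],[-36,-145,70,0,0,0,-0.1],[-45,-180,70,0,0,0,-0.1],[-54,-215,70,0,0,0,-0.1],[-63,-250,70,0,0,0,-0.1],[-72,-285,70,0,0,0,-0.1],[-81,-320,70,0,0,0,-0.1],[-90,-350,70,0,0,0,-0.1]]'
python3 -m crank '[[-5,-25,0,0,0,0,-0.1],[-10,-40,0,0,0,0,-0.1],[-10,-40,0,0,0,0,-0.1],[-10,-40,0,0,0,0,-0.1]]'
python3 - <<'E'
from h import *
s=env.state(); print(s["tcp_pos"],s["opening"])
im,ci=snap("wrist","w10")
p=s["tcp_pos"]
print(proj(ci,(.528,-.340,.045)), 'dish expected',proj(ci,(p[0],p[1],p[2]+.014)))
E
```

```text
time: 24.33
tcp_pos: [0.5372, -0.3012, 0.1314]
ee_rot: [-0.191, 3.136, -0.001]
contact_force: [0.5, -0.8, -0.7]
opening: 0.0502
gripper_force: 23.1
time: 24.67
tcp_pos: [0.5278, -0.3392, 0.1311]
ee_rot: [0.19, -3.136, -0.001]
contact_force: [-0.3, -0.0, 0.5]
opening: 0.0501
gripper_force: 23.1
[ 0.52777817 -0.33923271  0.13111503] 0.05005216199417986
[318.79475716 209.28291363] dish expected [320.35237847 281.97242491]
```

View pics/w10.png

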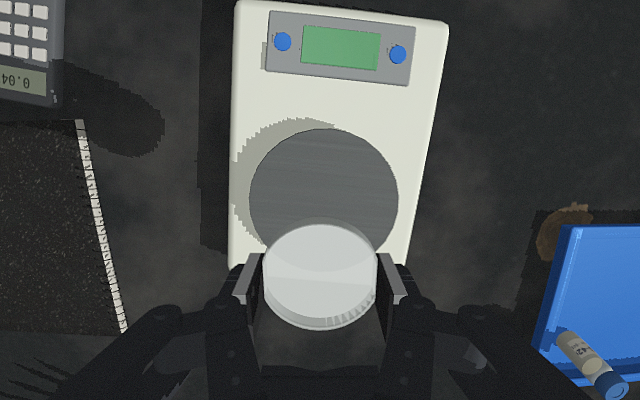

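```bash
python3 - <<'E'
from h import *
from scipy.optimize import least_squares as ls
ci=env.camera_info("wrist"); p=env.state()["tcp_pos"]; print("cam",ci["R"].T@-ci["t"]-p)
E=np.array([at(ci,*q,.045)[:2] for q in [(249,199),(398,199),(323,128),(270,148),(376,148)]])
f=ls(lambda c:np.hypot(*(E-c).T)-.055,[.528,-.34]);print('pan',f.x,f.fun)
th=np.linspace(0,2*np.pi,200)
def ext(c,z,r,tilt):
    P=[c+np.array([r*np.cos(t)*np.cos(tilt),r*np.sin(t),z-r*np.cos(t)*np.sin(tilt)]) for t in th]
    q=np.array([proj(ci,x) for x in P]); return q.min(0).round(),q.max(0).round()
for dx in (0,-.004,-.008):
  for tilt in (0,.1,-.1):
    c=np.array([p[0]+dx,p[1],p[2]]); print(dx,tilt,ext(c,.0137,.027,tilt),ext(c,-.0003,.027,tilt))
g=cv2.imread('pics/w10.png');print(g[215:345:4,320].tolist())
E
```

```text
cam [-0.07850441 -0.01019731  0.14369941]
pan [ 0.5241624  -0.33642621] [-7.00499046e-04 -3.92752497e-04 -2.42029210e-04  4.48522387e-04
 -1.21470728e-05]
0 0 (array([260., 226.]), array([381., 331.])) (array([265., 214.]), array([376., 313.]))
0 0.1 (array([260., 228.]), array([381., 327.])) (array([265., 217.]), array([376., 309.]))
0 -0.1 (array([260., 224.]), array([380., 334.])) (array([265., 213.]), array([375., 316.]))
-0.004 0 (array([261., 217.]), array([382., 324.])) (array([265., 206.]), array([377., 306.]))
-0.004 0.1 (array([261., 219.]), array([382., 320.])) (array([266., 208.]), array([377., 303.]))
-0.004 -0.1 (array([261., 215.]), array([382., 328.])) (array([265., 205.]), array([377., 309.]))
-0.008 0 (array([261., 208.]), array([384., 317.])) (array([266., 198.]), array([378., 300.]))
-0.008 0.1 (array([261., 210.]), array([384., 313.])) (array([266., 200.]), array([379., 296.]))
-0.008 -0.1 (array([261., 206.]), array([384., 320.])) (array([266., 196.]), array([378., 303.]))
[[100, 101, 98], [106, 111, 106], [113, 116, 111], [200, 202, 198], [199, 202, 198], [200, 203, 199], [199, 202, 197], [200, 203, 198], [200, 203, 199], [200, 202, 199], [199, 202, 197], [200, 203, 198], [200, 202, 198], [199, 203, 198], [201, 204, 199], [206, 208, 205], [204, 208, 204], [197, 202, 197], [198, 202, 198], [197, 201, 196], [197, 200, 196], [197, 200, 196], [198, 201, 197], [198, 201, 196], [198, 200, 196], [196, 200, 195], [155, 157, 153], [155, 159, 155], [154, 158, 154], [34, 35, 33], [49, 50, 48], [48, 52, 48], [46, 45, 43]]
```

```bash
python3 -m crank '[[-3,3,-20,0,0,0,-0.1],[-3,3,-45,0,0,0,-0.1],[-3,3,-65,0,0,0,-0.1],[-3,3,-75,0,0,0,-0.1],[-3,3,-80,0,0,0,-0.1],[-3,3,-83,0,0,0,-0.1],[-3,3,-83,0,0,0,-0.1],[-3,3,-83,0,0,0,-0.1]]'
python3 -m crank '[[0,0,-1,0,0,0,-0.1],[0,0,-2,0,0,0,-0.1],[0,0,-3,0,0,0,-0.1],[0,0,-3,0,0,0,-0.1],[0,0,-3,0,0,0,-0.1]]'
```

```text
time: 25.38
tcp_pos: [0.5256, -0.3362, 0.0495]
ee_rot: [-0.192, 3.134, -0.001]
contact_force: [0.0, -0.5, 0.3]
opening: 0.0503
gripper_force: 23.1
time: 25.8
tcp_pos: [0.5251, -0.3362, 0.0454]
ee_rot: [-0.192, 3.136, -0.0]
contact_force: [0.6, -0.3, 0.9]
opening: 0.0503
gripper_force: 23.1
```

Nearly down; release slowly, rise and look.

```bash
python3 -m crank '[[0,0,-1,0,0,0,-0.1],[0,0,-1,0,0,0,-0.1],[0,0,-1,0,0,0,-0.25],[0,0,-1,0,0,0,-0.4],[0,0,-1,0,0,0,-0.6],[0,0,-1,0,0,0,-0.6],[0,0,-1,0,0,0,-0.6],[0,0,20,0,0,0,-0.6],[0,0,50,0,0,0,-0.6],[0,0,90,0,0,0,-0.6],[0,0,120,0,0,0,-0.6],[0,0,120,0,0,0,-0.6]]'
python3 - <<'E'
from h import *
im,ci=snap("wrist","w11")
g=cv2.cvtColor(im,cv2.COLOR_RGB2GRAY)
c=im[120:270,220:420]; cv2.imwrite('pics/c11.png',cv2.resize(c[:,:,::-1],None,fx=4,fy=4))
print(proj(ci,(.5245,-.3365,.059)),proj(ci,(.5245,-.3365,.045)))
E
```

```text
time: 26.8
tcp_pos: [0.5268, -0.3372, 0.1727]
ee_rot: [-0.191, 3.128, -0.009]
contact_force: [0.8, 0.4, 0.4]
opening: 0.0682
gripper_force: 0.0
[321.9648112  194.49407636] [321.93788044 189.70398946]
```

View pics/c11.png

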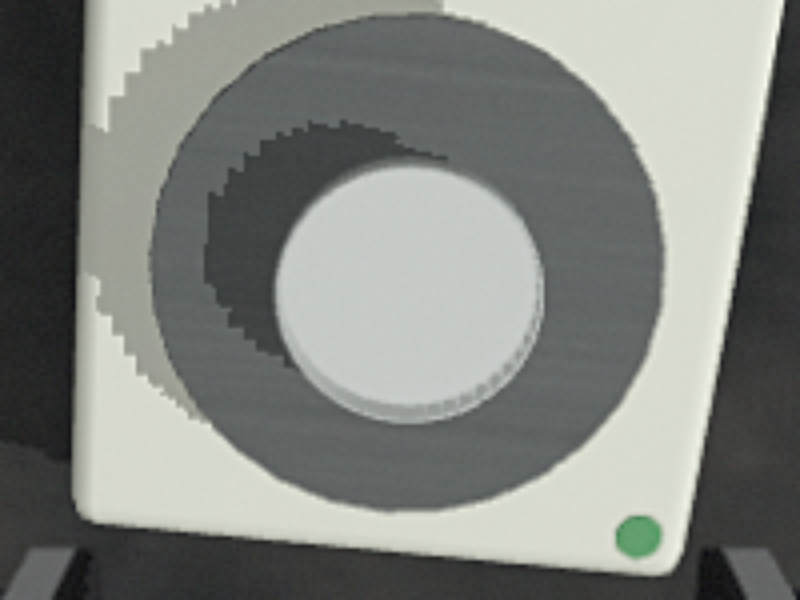

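```bash
python3 -m crank '[[3,20,30,0,0,-0.1,-0.8],[6,60,40,0,0,-0.22,-0.8],[9,98,40,0,0,-0.34,-0.8],[12,136,40,0,0,-0.46,-0.8],[15,174,40,0,0,-0.58,-0.8],[18,212,40,0,0,-0.7,-0.8],[21,250,40,0,0,-0.82,-0.8],[24,288,40,0,0,-0.94,-0.8],[27,326,40,0,0,-1.06,-0.8],[30,364,40,0,0,-1.18,-0.8],[33,402,40,0,0,-1.3,-0.8],[36,440,40,0,0,-1.42,-0.8]]' 60
python3 -m crank '[[4,40,0,0,0,-0.12,-0.8],[6,80,0,0,0,-0.15,-0.8],[8,120,0,0,0,-0.15,-0.8],[10,160,0,0,0,-0.15,-0.8],[12,195,0,0,0,-0.15,-0.8],[15,220,0,0,0,-0.15,-0.8],[15,222,0,0,0,-0.15,-0.8],[15,222,0,0,0,-0.15,-0.8],[15,222,0,0,0,-0.15,-0.8],[15,222,0,0,0,-0.15,-0.8]]'
python3 - <<'E'
from h import *
s=env.state(); print(s["tcp_pos"],s["ee_rot"])
im,ci=snap("wrist","w12")
print(proj(ci,(.576,.326,.131)),proj(ci,(.48,.315,.135)))
g=im.astype(int)
# brown shoulder/body pixels
m=((g[:,:,0]>g[:,:,2]+40)&(g[:,:,0]>g[:,:,1]+20)).astype(np.uint8)
n,l,st,c=cv2.connectedComponentsWithStats(m)
for i in range(1,n):
    if st[i,4]>300: print('brown',st[i],c[i])
for k in ('w4',):
    g=cv2.imread('pics/w4.png')[:,:,::-1].astype(int);m=((g[:,:,0]>g[:,:,2]+40)&(g[:,:,0]>g[:,:,1]+20)).astype(np.uint8)
    n,l,st,c=cv2.connectedComponentsWithStats(m)
    for i in range(1,n):
        if st[i,4]>300: print(k,st[i],c[i])
E
```

```text
time: 27.85
tcp_pos: [0.5604, 0.103, 0.2042]
ee_rot: [-1.869, -2.524, 0.002]
contact_force: [0.7, -0.4, -0.2]
opening: 0.0769
gripper_force: 0.0
time: 28.68
tcp_pos: [0.5759, 0.3221, 0.205]
ee_rot: [-2.047, -2.383, 0.001]
contact_force: [0.0, 0.1, -0.2]
opening: 0.0771
gripper_force: 0.0
[0.57589976 0.32211875 0.20495635] [-2.04735091e+00 -2.38271836e+00  1.14466056e-03]
[321.36549445 208.03266945] [180.90007322 204.8397646 ]
brown [623  95  17  42 370] [633.75675676 121.4       ]
brown [ 287  148   70   72 2714] [321.98452469 178.21370671]
brown [ 554  190   72   62 3344] [589.30143541 219.87021531]
w4 [ 283  149   73   75 3042] [318.98454964 181.18244576]
w4 [ 73 279  31  86 650] [ 87.51076923 319.91692308]
```

```bash
python3 -m crank '[[0,4,-20,0,0,0,-0.8],[0,4,-55,0,0,0,-0.8],[0,4,-90,0,0,0,-0.8],[0,4,-120,0,0,0,-0.8],[0,4,-137,0,0,0,-0.8],[0,4,-145,0,0,0,-0.8],[0,4,-147,0,0,0,-0.8],[0,4,-147,0,0,0,-0.8],[0,4,-147,0,0,0,-0.8]]'
python3 -m crank '[[0,0,0,0,0,0,-0.4],[0,0,0,0,0,0,-0.1],[0,0,0,0,0,0,-0.1],[0,0,0,0,0,0,-0.1],[0,0,0,0,0,0,-0.1]]'
```

```text
time: 29.48
tcp_pos: [0.5768, 0.3272, 0.0602]
ee_rot: [2.046, 2.383, 0.004]
contact_force: [0.8, -0.2, 0.7]
opening: 0.0769
gripper_force: 0.0
time: 29.9
tcp_pos: [0.5768, 0.3277, 0.0606]
ee_rot: [2.045, 2.383, 0.005]
contact_force: [-0.3, -0.5, 6.1]
opening: 0.0559
gripper_force: 62.6
```

```bash
python3 -m crank '[[0,0,3,0,0,0,-0.1],[0,0,8,0,0,0,-0.1],[0,0,18,0,0,0,-0.1],[0,0,30,0,0,0,-0.1],[0,0,42,0,0,0,-0.1],[0,0,52,0,0,0,-0.1],[0,0,60,0,0,0,-0.1],[0,0,60,0,0,0,-0.1],[0,0,60,0,0,0,-0.1]]'
```

```text
time: 30.65
tcp_pos: [0.5762, 0.3273, 0.1189]
ee_rot: [2.046, 2.383, 0.002]
contact_force: [-0.3, 0.3, -3.4]
opening: 0.0562
gripper_force: 63.6
```

```bash
python3 -m crank '[[0,-12,0,0,0,0,-0.1],[0,-40,0,0,0,0,-0.1],[0,-72,0,0,0,0,-0.1],[0,-106,0,0,0,0,-0.1],[0,-140,0,0,0,0,-0.1],[0,-174,0,0,0,0,-0.1],[0,-208,0,0,0,0,-0.1],[0,-242,0,0,0,0,-0.1],[-1,-276,0,0,0,0,-0.1],[-1,-310,0,0,0,0,-0.1],[-1,-340,0,0,0,0,-0.1],[-1,-360,0,0,0,0,-0.1]]'
python3 -m crank '[[0,-13,0,0,0,0,-0.1],[0,-13,0,0,0,0,-0.1],[0,-13,0,0,0,0,-0.1]]'
python3 -m crank '[[0,0,-20,0,0,0,-0.1],[0,0,-40,0,0,0,-0.1],[0,0,-52,0,0,0,-0.1],[0,0,-57,0,0,0,-0.1],[0,0,-59,0,0,0,-0.1],[0,0,-60,0,0,0,-0.1],[0,0,-60,0,0,0,-0.1],[0,0,-60,0,0,0,-0.1]]'
```

```text
time: 31.65
tcp_pos: [0.5738, -0.0361, 0.1175]
ee_rot: [-2.048, -2.381, 0.002]
contact_force: [-0.8, -0.1, -2.4]
opening: 0.0556
gripper_force: 63.7
time: 31.9
tcp_pos: [0.5745, -0.0462, 0.1178]
ee_rot: [-2.047, -2.382, 0.0]
contact_force: [0.7, -0.3, -2.7]
opening: 0.0559
gripper_force: 63.7
time: 32.57
tcp_pos: [0.5742, -0.0449, 0.0606]
ee_rot: [-2.045, -2.384, 0.0]
contact_force: [-10.8, 1.8, 16.2]
opening: 0.0562
gripper_force: 65.5
```

```bash
python3 -m crank '[[1,-1,2,0,0,0,-0.1],[1,-1,2,0,0,0,-0.1]]'
python3 -m crank '[[0,0,0,0,0,0,-0.3],[0,0,0,0,0,0,-0.6],[0,0,0,0,0,0,-0.6],[0,0,0,0,0,0,-0.6],[0,0,20,0,0,0,-0.6],[0,0,50,0,0,0,-0.6],[0,0,85,0,0,0,-0.6],[0,0,115,0,0,0,-0.6],[0,0,130,0,0,0,-0.6],[0,0,130,0,0,0,-0.6],[0,0,130,0,0,0,-0.6]]'
python3 - <<'E'
from h import *
s=env.state(); print(s["tcp_pos"],s["ee_rot"])
im,ci=snap("wrist","w13")
from h import *
def cap(name,w=None):
    g=cv2.imread(name)[:,:,::-1].astype(int)
    m=((g[:,:,0]>g[:,:,2]+40)&(g[:,:,0]>g[:,:,1]+20)).astype(np.uint8)
    n,l,st,c=cv2.connectedComponentsWithStats(m)
    for i in range(1,n):
        if st[i,4]>300: print(name,st[i],c[i])
cap('pics/w13.png');cap('pics/w4.png')
print('orig cap would be at',proj(ci,(.577,-.0485,.131)),'pose shift px/m', proj(ci,(.577,-.0385,.09))-proj(ci,(.577,-.0485,.09)),proj(ci,(.587,-.0485,.09))-proj(ci,(.577,-.0485,.09)))
E
```

```text
time: 32.73
tcp_pos: [0.5764, -0.0462, 0.0612]
ee_rot: [2.045, 2.384, 0.001]
contact_force: [0.0, 1.2, -2.7]
opening: 0.0557
gripper_force: 63.7
time: 33.65
tcp_pos: [0.5764, -0.0469, 0.191]
ee_rot: [2.045, 2.383, 0.002]
contact_force: [0.2, -0.5, -0.6]
opening: 0.0683
gripper_force: 0.0
[ 0.57640403 -0.04688715  0.19098705] [2.04543911e+00 2.38262553e+00 1.64713515e-03]
pics/w13.png [ 284  155   72   76 3103] [319.72671608 187.86400258]
pics/w13.png [ 66 276  33  90 679] [ 81.12960236 318.35346097]
pics/w4.png [ 283  149   73   75 3042] [318.98454964 181.18244576]
pics/w4.png [ 73 279  31  86 650] [ 87.51076923 319.91692308]
orig cap would be at [320.7430587  222.81247399] pose shift px/m [  1.99005195 -12.24646278] [12.70313628  1.84807899]
```

```bash
python3 -m crank '[[-9,36,4,0,0,-0.03,-0.6],[-19,73,4,0,0,-0.03,-0.6],[-29,110,4,0,0,-0.03,-0.6],[-39,147,4,0,0,-0.03,-0.6],[-49,184,4,0,0,-0.03,-0.6],[-59,221,4,0,0,-0.03,-0.6],[-69,258,4,0,0,-0.03,-0.6],[-78,295,4,0,0,-0.03,-0.6],[-87,328,4,0,0,-0.03,-0.6],[-94,354,4,0,0,-0.03,-0.6],[-96,361,4,0,0,-0.03,-0.6],[-96,361,4,0,0,-0.03,-0.6]]' 50
python3 -m crank '[[0,0,0,0,0,0,-0.6],[0,0,0,0,0,0,-0.6]]'
python3 - <<'E'
from h import *
s=env.state(); print(s["tcp_pos"],s["ee_rot"])
im,ci=snap("wrist","w14")
def cap(name,rect):
    g=cv2.imread(name).astype(int);x0,y0,x1,y1=rect
    m=np.zeros(g.shape[:2],np.uint8);m[y0:y1,x0:x1]=((g.min(2)>165))[y0:y1,x0:x1]
    n,l,st,c=cv2.connectedComponentsWithStats(m)
    for i in range(1,n):
        if st[i,4]>500: print(name,st[i],c[i])
cap('pics/w14.png',(270,120,375,275));cap('pics/w2.png',(270,120,365,275))
print(proj(ci,(.48,.315,.135)))
E
```

```text
time: 34.7
tcp_pos: [0.4787, 0.3155, 0.1924]
ee_rot: [-2.078, -2.355, 0.004]
contact_force: [-0.3, -0.1, 0.4]
opening: 0.0683
gripper_force: 0.0
time: 34.87
tcp_pos: [0.4801, 0.3129, 0.1937]
ee_rot: [2.083, 2.352, -0.002]
contact_force: [-0.2, -0.5, -0.5]
opening: 0.0683
gripper_force: 0.0
[0.48011861 0.31294215 0.19370904] [ 2.08296983e+00  2.35173400e+00 -1.73173435e-03]
pics/w14.png [270 120 105   6 546] [323.61538462 122.11538462]
pics/w14.png [ 278  152   97  110 6722] [319.09149063 208.62659923]
pics/w2.png [ 284  148   80  110 6862] [323.95190906 203.97566307]
[320.63354605 218.1262849 ]
```

```bash
python3 -m crank '[[0,0,-35,0,0,0,-0.6],[0,0,-65,0,0,0,-0.6],[0,0,-83,0,0,0,-0.6],[0,0,-90,0,0,0,-0.6],[0,0,-90,0,0,0,-0.3],[0,0,-90,0,0,0,0.1],[0,0,-90,0,0,0,0.4],[0,0,-90,0,0,0,0.4],[0,0,-90,0,0,0,0.4],[0,0,-90,0,0,0,0.4]]'
python3 -m crank '[[0,0,3,0,0,0,0.4],[0,0,8,0,0,0,0.4],[0,0,15,0,0,0,0.4],[0,0,15,0,0,0,0.4],[0,0,15,0,0,0,0.4]]'
```

```text
time: 35.75
tcp_pos: [0.4804, 0.3147, 0.1057]
ee_rot: [2.081, 2.353, 0.003]
contact_force: [-2.5, 1.3, 7.2]
opening: 0.0412
gripper_force: 49.6
time: 36.17
tcp_pos: [0.4801, 0.3143, 0.1197]
ee_rot: [2.082, 2.353, 0.001]
contact_force: [-0.1, -0.1, -4.6]
opening: 0.0418
gripper_force: 46.6
```

```bash
python3 -m crank '[[0,0,10,0,0,0,0.4],[0,0,30,0,0,0,0.4],[0,0,45,0,0,0,0.4],[4,-14,45,0,0,0,0.4],[12,-42,45,0,0,0,0.4],[21,-74,45,0,0,0,0.4],[30,-106,45,0,0,0,0.4],[39,-138,45,0,0,0,0.4],[48,-170,45,0,0,0,0.4],[57,-202,45,0,0,0,0.4],[66,-234,45,0,0,0,0.4],[73,-260,45,0,0,0,0.4]]'
python3 -m crank '[[4,-14,0,0,0,0,0.4],[6,-20,0,0,0,0,0.4],[6,-20,0,0,0,0,0.4],[6,-20,-20,0,0,0,0.4],[6,-20,-40,0,0,0,0.4],[6,-20,-52,0,0,0,0.4],[6,-20,-58,0,0,0,0.4],[6,-20,-60,0,0,0,0.4],[6,-20,-60,0,0,0,0.4],[6,-20,-60,0,0,0,0.4]]'
```

```text
time: 37.17
tcp_pos: [0.5529, 0.0512, 0.164]
ee_rot: [2.083, 2.352, -0.001]
contact_force: [0.9, -0.2, -4.0]
opening: 0.0414
gripper_force: 46.5
time: 38.0
tcp_pos: [0.5583, 0.035, 0.1064]
ee_rot: [2.08, 2.354, 0.001]
contact_force: [-7.1, 0.2, 9.1]
opening: 0.0418
gripper_force: 50.3
```

```bash
python3 -m crank '[[0,0,1,0,0,0,0.1],[0,0,1,0,0,0,-0.3],[0,0,1,0,0,0,-0.5],[0,0,1,0,0,0,-0.5],[0,0,30,0,0,0,-0.5],[0,0,65,0,0,0,-0.5],[0,0,86,0,0,0,-0.5],[0,0,86,0,0,0,-0.5],[0,0,86,0,0,0,-0.5]]'
python3 - <<'E'
from h import *
print(env.state()["tcp_pos"])
snap("wrist","w15")
for name in('pics/w15.png','pics/w2.png'):
    g=cv2.imread(name).astype(int);m=np.zeros(g.shape[:2],np.uint8);m[120:275,270:363]=(g.min(2)>165)[120:275,270:363]
    n,l,st,c=cv2.connectedComponentsWithStats(m)
    for i in range(1,n):
        if st[i,4]>500: print(name,st[i],c[i])
E
python3 -m crank '[[-19,31,0,0,0,0,-0.5],[-39,65,0,0,0,0,-0.3],[-59,99,0,0,0,0,0],[-79,132,0,0,0,0,0],[-99,165,0,0,0,0,0],[-119,198,0,0,0,0,0],[-138,230,0,0,0,0,0],[-152,255,0,0,0,0,0],[-161,269,0,0,0,0,0],[-161,269,0,0,0,0,0],[-161,269,0,0,0,0,0]]' 25
python3 - <<'E'
from h import *
print(env.state()["tcp_pos"]);im,ci=snap("wrist","w16")
g=im.astype(int);m=((g[:,:,2]>g[:,:,0]+50)).astype(np.uint8)
n,l,st,c=cv2.connectedComponentsWithStats(m)
for i in range(1,n):
    if st[i,4]>100: print(st[i],c[i],at(ci,*c[i],.14))
print(proj(ci,(.396,.305,.146)))
E
```

```text
time: 38.75
tcp_pos: [0.5597, 0.0343, 0.1916]
ee_rot: [2.08, 2.351, 0.003]
contact_force: [-0.7, 0.1, 0.6]
opening: 0.0638
gripper_force: 0.0
[0.55973444 0.03426296 0.1916212 ]
pics/w15.png [ 274  149   82  112 6955] [315.58792236 204.99985622]
pics/w2.png [ 284  148   79  110 6851] [323.88921325 203.98204642]
time: 39.72
tcp_pos: [0.3971, 0.3034, 0.1889]
ee_rot: [-2.079, -2.355, 0.003]
contact_force: [0.1, -0.1, 0.5]
opening: 0.0428
gripper_force: 0.0
[0.39714968 0.30337032 0.18890015]
[305 213  30  31 722] [319.16620499 228.15512465] [0.39642737 0.30227383 0.14      ]
[ 423  300  125   54 2322] [508.71877692 316.81007752] [0.53879519 0.25099604 0.14      ]
[426 364  35  36 407] [441.14987715 382.3046683 ] [0.50531644 0.18662869 0.14      ]
[318.99948915 227.71541177]
```

```bash
python3 -m crank '[[0,0,-35,0,0,0,0],[0,0,-70,0,0,0,0],[0,0,-95,0,0,0,0],[0,0,-104,0,0,0,0],[0,0,-104,0,0,0,0.3],[0,0,-104,0,0,0,0.6],[0,0,-104,0,0,0,1],[0,0,-104,0,0,0,1],[0,0,-104,0,0,0,1],[0,0,-104,0,0,0,1]]'
python3 -m crank '[[0,0,10,0,0,0,1],[0,0,35,0,0,0,1],[0,0,60,0,0,0,1],[0,0,70,0,0,0,1],[0,0,70,0,0,0,1],[0,0,70,0,0,0,1]]'
```

```text
time: 40.6
tcp_pos: [0.3984, 0.3035, 0.0874]
ee_rot: [2.081, 2.353, 0.003]
contact_force: [-0.3, -1.4, 4.0]
opening: 0.0142
gripper_force: 26.7
time: 41.1
tcp_pos: [0.3981, 0.3034, 0.1563]
ee_rot: [2.082, 2.353, 0.001]
contact_force: [1.0, -0.1, -1.3]
opening: 0.0146
gripper_force: 26.2
```

```bash
python3 -m crank '[[10,-12,0,0,0,0,1],[30,-36,0,0,0,0,1],[50,-60,0,0,0,0,1],[72,-86,0,0,0,0,1],[94,-113,0,0,0,0,1],[115,-138,0,0,0,0,1],[135,-162,0,0,0,0,1],[150,-180,0,0,0,0,1],[157,-189,0,0,0,0,1],[160,-192,0,0,0,0,1],[160,-192,0,0,0,0,1],[160,-192,0,0,0,0,1]]'
python3 -m crank '[[0,0,-25,0,0,0,1],[0,0,-45,0,0,0,1],[0,0,-60,0,0,0,1],[0,0,-66,0,0,0,1],[0,0,-69,0,0,0,1],[0,0,-70,0,0,0,1],[0,0,-70,0,0,0,1],[0,0,-70,0,0,0,1]]'
```

```text
time: 42.1
tcp_pos: [0.5572, 0.1118, 0.1556]
ee_rot: [-2.081, -2.352, 0.001]
contact_force: [-1.0, 0.6, -0.4]
opening: 0.0143
gripper_force: 26.2
time: 42.77
tcp_pos: [0.558, 0.1118, 0.0873]
ee_rot: [2.08, 2.353, 0.002]
contact_force: [-1.5, 0.7, 1.7]
opening: 0.0147
gripper_force: 26.4
```

Release, retract clear of the tray, and check everything numerically from the top camera against the first picture.

```bash
python3 -m crank '[[0,0,-1,0,0,0,0.6],[0,0,-1,0,0,0,0.3],[0,0,-1,0,0,0,0.3],[0,0,-1,0,0,0,0.3],[0,0,30,0,0,0,0.3],[0,0,65,0,0,0,0.3],[0,0,105,0,0,0,0.3],[0,0,135,0,0,0,0.3],[0,0,145,0,0,0,0.3],[-30,30,145,0,0,0,0.3],[-60,60,145,0,0,0,0.3]]'
python3 -m crank '[[-20,30,0,0,0,0,0],[-45,60,0,0,0,0,0],[-70,90,0,0,0,0,0],[-95,120,0,0,0,0,0],[-120,150,0,0,0,0,0],[-145,180,0,0,0,0,0],[-170,210,0,0,0,0,0],[-195,240,0,0,0,0,0],[-220,270,0,0,0,0,0],[-240,300,0,0,0,0,0],[-240,320,0,0,0,0,0],[-240,320,0,0,0,0,0]]'
python3 - <<'E'
from h import *
for c in('top','scene'):
    snap(c,c+'_end')
    A=cv2.imread(f'pics/{c}.png').astype(np.int16);B=cv2.imread(f'pics/{c}_end.png').astype(np.int16)
    x0,y0,x1,y1=(250,135,385,230) if c=='top' else (235,150,375,245)
    d=(abs(A-B).max(2)>40).astype(np.uint8);d=d[y0:y1,x0:x1]
    n,l,st,ce=cv2.connectedComponentsWithStats(d)
    print(c,[(s+[x0,y0,0,0,0]).tolist() for s in st[1:] if s[4]>5])
    # local shifts by template matching
    R={'top':dict(brown=(333,178,364,213),white=(300,177,330,214),flask=(272,180,297,210),bluev=(346,157,364,178),blackv=(268,155,288,178)),
       'scene':dict(brown=(313,178,346,230),white=(284,165,314,222),flask=(260,158,284,210),bluev=(338,178,356,210),blackv=(272,158,286,190))}[c]
    for k,(a,b,e,f) in R.items():
        t=A[b:f,a:e].astype(np.uint8);w=B[b-8:f+8,a-8:e+8].astype(np.uint8)
        m=cv2.matchTemplate(w,t,cv2.TM_CCOEFF_NORMED);_,v,_,p=cv2.minMaxLoc(m);print(k,round(v,3),p[0]-8,p[1]-8)
T=env.camera_info("top");g=cv2.imread('pics/top_end.png').astype(int)
m=np.zeros(g.shape[:2],np.uint8);m[212:245,440:476]=(g.min(2)>140)[212:245,440:476]
n,l,st,c=cv2.connectedComponentsWithStats(m)
for i in range(1,n):
    if st[i,4]>50: print('dish',st[i],at(T,*c[i],.059))
E
```

```text
time: 43.68
tcp_pos: [0.4994, 0.1697, 0.2312]
ee_rot: [2.086, 2.349, 0.001]
contact_force: [-1.1, 1.0, -0.4]
opening: 0.0302
gripper_force: 0.0
time: 44.68
tcp_pos: [0.2574, 0.4931, 0.2298]
ee_rot: [-2.078, -2.356, 0.001]
contact_force: [1.2, -0.2, -0.2]
opening: 0.0425
gripper_force: 0.0
top [[301, 165, 27, 39, 482], [327, 182, 21, 28, 87], [348, 181, 16, 26, 48], [343, 183, 5, 13, 17], [277, 188, 12, 7, 29], [290, 190, 6, 5, 7], [302, 195, 2, 4, 6], [302, 202, 25, 12, 89], [278, 204, 10, 6, 14], [318, 214, 5, 2, 6], [324, 215, 12, 5, 18]]
brown 0.972 1 0
white 0.791 0 2
flask 0.977 0 -1
bluev 0.997 0 0
blackv 0.997 0 0
scene [[268, 159, 6, 4, 8], [290, 168, 19, 13, 42], [285, 173, 8, 45, 92], [307, 181, 20, 46, 249], [333, 184, 15, 44, 69], [266, 205, 5, 7, 9], [298, 216, 11, 10, 30]]
brown 0.934 1 0
white 0.916 -1 1
flask 0.977 0 0
bluev 0.905 0 0
blackv 0.99 0 0
dish [447 215  24  22 388] [ 0.52489159 -0.33511996  0.059     ]
```

```bash
python3 -c "
from cell import env; print(env.finish_job())"
```

```text
the job is handed in; nothing more can be done
None
```

I handed the job in at about 45 s. The dish is on the pan within about 2 mm of centre; the bottles and flask are back within about 6 mm of where they stood, and the vials have not visibly moved. These are my own camera measurements, as no verdict came back. My first two grips on the brown bottle's cap slipped, tilting it by an estimated 10 degrees in the tray before I gripped its body. I viewed 16 pictures, two over the limit of 14.

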